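# Put the battery holders on charge

## Robot

A 6-joint arm with a two-finger parallel gripper is mounted at the origin on the work surface. World frame = base frame: x ahead of the robot, y to its left, z up, the work surface at z = 0. Lengths are in mm, angles in degrees, forces in N, time in s.
With the tool pointing down it reaches from about 300 to 850 mm from the base axis. Payload 4.2 kg.
Tool frame: the origin (TCP) lies between the finger pads; the fingertips stand 14 mm ahead of it and the grasp point (between the pads) lies 5 mm behind it; z points along the fingers, y is the line along which they close (so a half turn about z gives the same grasp; the last joint's range is limited). The gripper opens to 91 mm and grips with 3 to 60 N. Pads are 32 mm wide; open, the fingers measure 118 mm over their backs; the gripper's body (76 mm by 178 mm) begins 60 mm behind the grasp point.
Start: joints at [-67.38, 18.312, 89.639, -0, 72.044, -1.146], TCP at [231.733, -526.252, 227.976] pointing down, gripper open.
Joint ranges: [-177.97, 177.97], [-48.28, 115.42], [12.27, 149.76], [-77.06, 257.06], [2.81, 150.46], [-146.56, 146.56]. Speed limits (degrees/s): [147.25, 147.25, 180, 180, 180, 180].

## Interface

Orientations are given as [roll, pitch, yaw] about the fixed x, y, z axes, in that order (R = Rz(yaw) Ry(pitch) Rx(roll)).
In Python, from workcell import * gives the robot as it stands. The module is installed in compiled form; this text tells all that it offers.
- The arm moves only by the tool send_rows, never from a script. Its argument "deltas" is a list of rows, each a list of 2 entries, a list of its own where there are three numbers: the shift along the tool's x, y, z normalised to -1 to 1, where 1 is 0.5 m, then the turn, a rotation vector about the tool's x, y, z normalised to -1 to 1, where 1 is 0.5 rad. A call has 1 to 10 rows; each row shifts and turns the commanded pose from where the row before left it, along the tool's axes as they then stand; what a row does not reach is not made up. A row lasts 1/10 s, in which the tool goes at most 50 mm and 8.59 degrees, less where a joint would pass 70% of its speed; a pose out of reach is approached as far as the arm can. A call with a number of a shift or a turn outside -1 to 1 is refused whole. A call with a gripper value outside its range is refused whole. "grip" is the closure, from 0 (fully open) to 1 (shut), set as the call begins (left out, the last holds). The fingers move at their own pace and stop on an object; "grip_force" is the grip in N (left out, the last holds). Time passes only in rows, so rows that do not move let the fingers close. It gives the time, the measured TCP pose, the force, the opening and the grip force at its end, in the units of the state.
- state(): the state, without advancing time (a new reading comes with each control period).
- grab_frame(name): name is "scene" or "top" or "wrist"; returns the picture (480x640x3 uint8, red, green, blue); there is no depth.
- calibration(name): a dict with "mtx" (3x3 intrinsics, pixels), "D" ([k1, k2, p1, p2, k3] as OpenCV has them; the pictures are not rectified), "R" (3x3) and "t" (3): a world point X has camera coordinates R X + t. Camera axes: x right, y down, z forward; pixel columns grow to the right and rows downward; lengths in mm; the calibration is good to about 2 mm. A picture is of the moment at which its call begins: read the wrist's pose just before it. calibration takes no time and is no camera call; for the wrist camera it gives the pose at the moment of the call.
- job_done(): hands the job in; it is judged then, once.
Trained networks look in the newest picture that a camera, given by its name, has taken for a name from the list of things; names that differ only in an ending like _2 or _b are one class to them, and where a whole thing is asked for, a point or a joint stands for the part that bears it (a point fixed in the world has none). Each returns a list of dicts, best first, with "p" (0 to 1); they miss things now and then, are a little off and sometimes report something else, mostly with a low value. They report only what shows in the picture. A call takes as long as a camera call. They do not tell look-alikes from the thing itself.
- trace(camera, label): "pixels" (480x640 bool, what is visible of it) and "bbox" ([left, top, width, height] in pixels, round what is visible of it).
The state is a dict: "time_s": time; "qpos": joint angles; "qvel": joint speeds; "effort": joint torques, N m; "ee_pos": TCP position; "ee_rot": TCP orientation; "force": force on the tool from outside, world axes, zero at the start; "torque": the same for the moment, N m; "gripper_width": finger opening in mm; "gripper_force": force on a finger pad.
Only numpy, scipy, OpenCV 4.12 (cv2) and the standard library are available. Lean on these libraries where they do the work, as an engineer would, in place of code of your own. Each camera call takes 0.05 s, during which the arm holds its last target. There are 200 camera calls.

## Task

Put the three battery holders on charge: set each one, cells up and lying flat on the floor of the bay, in the charging tray that has as many contact rails as the holder has cells. Two of the holders lie tight side by side, so nudge one along to make finger room before you take it. Leave the power adapter and the two rolls of tape where they lie.

Things in the scene. Friction and masses are not known exactly. Their poses are not given: they have to be found in the camera images.
- holder1: Loose battery holder: one green cell lengthwise in a black frame, one white bar across each end; 84 long (x), 23 wide (y), 21 high, 58 g (±25%). Origin: centre of its underside. Grip across the width from above; half turns are alike. It lies by itself.
- holder2: Loose battery holder: two green cells lengthwise in a black frame, one white bar across each end; 84 long (x), 43 wide (y), 21 high, 104 g (±25%). Origin: centre of its underside. Grip across the width from above; half turns are alike. At first one long side touches holder3's -y long side (the far side from the robot), ends level; it slides along it when pushed on an end.
- holder3: Loose battery holder: three green cells lengthwise in a black frame, one white bar across each end; 84 long (x), 63 wide (y), 21 high, 150 g (±25%). Origin: centre of its underside. Grip across the width from above; half turns are alike. At first holder2 lies tight against its -y long side.
- charger1: Fixed low charging tray, white rim, grey floor with one brass rail lengthwise. Bay 102 long (x) by 41 wide (y), 9 bigger all round than holder1; floor 3 above the table, rim 4 thick, its top 8 above the table. Outside the +x end a white head 22 long, 26 high, one green lamp. Origin: centre of the bay, at the table top (z = 0).
- charger2: Fixed low charging tray, white rim, grey floor with two brass rails lengthwise. Bay 102 long (x) by 61 wide (y), 9 bigger all round than holder2; floor 3 above the table, rim 4 thick, its top 8 above the table. Outside the +x end a white head 22 long, 26 high, two green lamps. Origin: centre of the bay, at the table top (z = 0).
- charger3: Fixed low charging tray, white rim, grey floor with three brass rails lengthwise. Bay 102 long (x) by 81 wide (y), 9 bigger all round than holder3; floor 3 above the table, rim 4 thick, its top 8 above the table. Outside the +x end a white head 22 long, 26 high, three green lamps. Origin: centre of the bay, at the table top (z = 0).
- adapter: Loose black power adapter without cells, 76 x 40 x 30 high with two steel pins at its -x end, lying between the holders. To be left alone. Origin: centre of its underside.
- tape_l: Loose black roll of tape lying flat on the left, outer diameter 54, 19 high. To be left alone. Origin: centre of its underside.
- tape_r: Loose black roll of tape lying flat on the right, outer diameter 58, 24 high. To be left alone. Origin: centre of its underside.
Not all that is in view belongs to the job. Leave any orange or purple look-alike of the charger3 alone.

How it is judged:
By the outcome, as a careful person would: the job done as asked, in the order asked, and still so for the second after the job is handed in, with the robot touching nothing.
It also fails if it takes over 88 s, if anything falls off the work surface, if the arm or the gripper's body presses on something with over 40 N, if the wrist force passes 120 N, or if a joint passes its speed limit or range.

## Working session

There is one attempt and no reset: what is moved stays moved. The work goes in short steps, Python scripts to look and compute and a tool call to move; the robot and the scene stay as the last step left them, time stands still between calls to the robot, and variables do not carry over. Pictures are saved under pics/ and viewed, at most 14 in all, crops included, and the job is handed in when it is done.

Besides the shell and the picture viewer there is one more tool, called after "Request:" by a JSON object that holds its "op" and its "data". send_rows: Moves the arm, as the interface text tells. Scaled input: -1 to 1 covers 0.5 m each way for a shift and 0.5 rad each way for a turn. Its arguments: {"type":"object","properties":{"deltas":{"type":"array","items":{"type":"array"}},"grip":{"type":"number"},"grip_force":{"type":"number"}},"required":["deltas"]}

```bash
mkdir -p pics; python3 - <<'E'
from workcell import *
import cv2,numpy as np
s=state();print(s['time_s'],s['ee_pos'],s['ee_rot'],s['gripper_width'])
for n in('top','scene'):
    f=grab_frame(n);cv2.imwrite(f'pics/{n}0.png',f[:,:,::-1])
    c=calibration(n);print(n,c)
E
```

```text
0.0 [ 231.56108241 -525.79913736  227.11190615] [-1.79899581e+02 -1.03723431e-03  2.37660396e+01] 91.2848029040539
top {'mtx': array([[441.61483782,   0.        , 319.83477731],
       [  0.        , 441.61483782, 230.62930957],
       [  0.        ,   0.        ,   1.        ]]), 'D': array([0.03675442, 0.        , 0.        , 0.        , 0.        ]), 'R': array([[-0.00576224, -0.99988797, -0.01381497],
       [-0.98882273,  0.00775567, -0.14889414],
       [ 0.1489846 ,  0.01280259, -0.98875663]]), 't': array([  5.37669487, 505.23165731, 855.80468874])}
scene {'mtx': array([[607.49682835,   0.        , 315.729836  ],
       [  0.        , 607.49682835, 234.86029121],
       [  0.        ,   0.        ,   1.        ]]), 'D': array([-0.20546929,  0.        ,  0.        ,  0.        ,  0.        ]), 'R': array([[ 2.40376442e-01,  9.70679294e-01,  9.35124130e-04],
       [ 5.32164312e-01, -1.30977947e-01, -8.36448398e-01],
       [-8.11800660e-01,  2.01560130e-01, -5.48044891e-01]]), 't': array([-143.52613456, -235.92437563, 1646.87456977])}
```

View pics/top0.png

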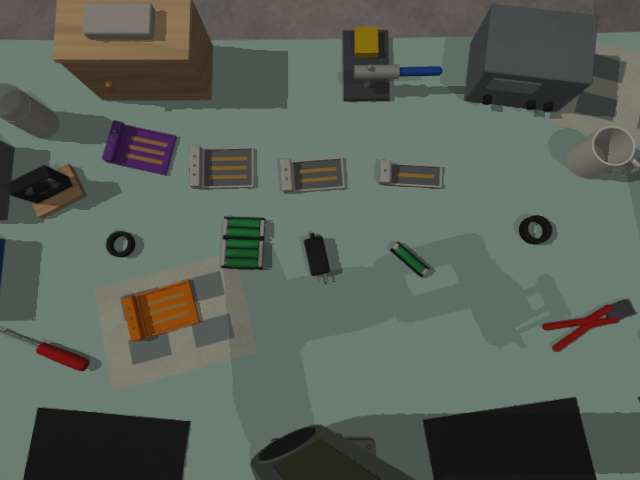

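View pics/scene0.png

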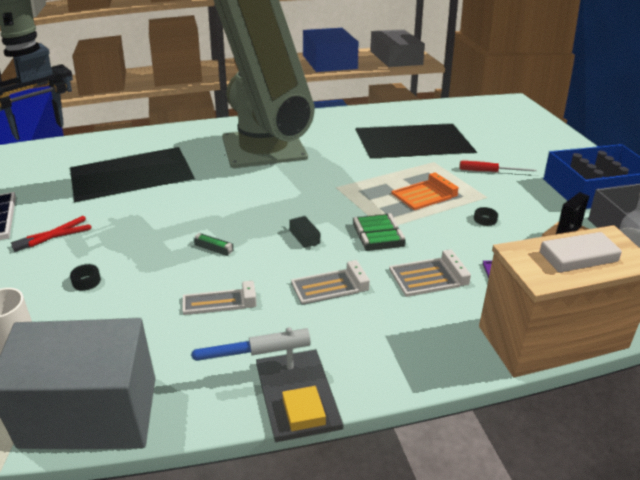

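The top view shows chargers 3, 2 and 1 at about (222,167), (313,175) and (411,175). The holder2+3 pair is at (243,243), with the 2-cell holder on the upper, far side. Holder1 is at (410,258) and the adapter at (317,255). The purple and orange trays are look-alikes. The scene view agrees with this.

```bash
cat > h.py <<'E'
from workcell import *
import cv2,numpy as np
def ray(c,px):
    u=cv2.undistortPoints(np.float64(px).reshape(-1,1,2),c['mtx'],c['D']).reshape(-1,2)
    d=np.c_[u,np.ones(len(u))]@c['R']
    return -c['R'].T@c['t'],d
def onz(c,px,z):
    o,d=ray(c,px);return (o+d*((z-o[2])/d[:,2])[:,None])[:,:2]
def tri(c1,p1,c2,p2):
    o1,d1=ray(c1,p1);o2,d2=ray(c2,p2);d1=d1[0];d2=d2[0]
    a=np.linalg.lstsq(np.c_[d1,-d2],o2-o1,rcond=None)[0]
    A,B=o1+a[0]*d1,o2+a[1]*d2
    return (A+B)/2,np.linalg.norm(A-B)
def rect(pts):
    (c,(w,h),a)=cv2.minAreaRect(np.float32(pts))
    if w<h:w,h,a=h,w,a+90
    return np.round(c,1),round(w,1),round(h,1),round((a+90)%180-90,1)
def proj(c,X):
    return cv2.projectPoints(np.float64(X).reshape(-1,1,3),cv2.Rodrigues(c['R'])[0],c['t'],c['mtx'],c['D'])[0].reshape(-1,2)
E
python3 - <<'E'
from h import *
C={n:calibration(n) for n in('top','scene')}
for L in['holder1','holder2','holder3','charger1','charger2','charger3','adapter']:
    cen={}
    for n in C:
        for r in trace(n,L)[:3]:
            m=r['pixels'];ct=cv2.findContours(m.astype('uint8'),0,1)[0]
            k=max(ct,key=len).reshape(-1,2)
            M=np.argwhere(m)[:,::-1].mean(0)
            z=20 if 'h'==L[0] else 6
            print(L,n,round(r['p'],2),r['bbox'],rect(onz(C[n],k,z)))
            cen.setdefault(n,M)
    if len(cen)==2: print('  tri',tri(C['top'],cen['top'],C['scene'],cen['scene']))
E
```

```text
holder1 top 0.95 [391.0, 241.2, 40.5, 35.0] (array([ 448.6, -178.1]), 86.9, 28.2, 47.6)
holder1 top 0.85 [220.5, 237.0, 41.8, 31.3] (array([463.2, 162.7]), 86.7, 63.5, 87.7)
holder1 top 0.81 [221.7, 219.3, 43.4, 19.2] (array([516.7, 160.2]), 86.6, 43.3, 87.7)
holder1 scene 0.87 [352.5, 215.0, 49.1, 19.0] (array([467.2, 159.9]), 93.0, 66.3, 89.5)
holder1 scene 0.82 [193.7, 230.0, 40.3, 26.0] (array([ 462.3, -181.1]), 99.9, 42.3, 49.6)
holder1 scene 0.75 [359.0, 231.6, 43.3, 16.9] (array([529.6, 159.2]), 92.9, 67.4, 86.9)
  tri (array([505.21887312, -18.02997733, 109.82834721]), np.float64(310.67990877283444))
holder2 top 0.95 [391.0, 241.2, 40.5, 35.0] (array([ 448.6, -178.1]), 86.9, 28.2, 47.6)
holder2 top 0.85 [220.5, 237.0, 41.8, 31.3] (array([463.2, 162.7]), 86.7, 63.5, 87.7)
holder2 top 0.81 [221.7, 219.3, 43.4, 19.2] (array([516.7, 160.2]), 86.6, 43.3, 87.7)
holder2 scene 0.87 [352.5, 215.0, 49.1, 19.0] (array([467.2, 159.9]), 93.0, 66.3, 89.5)
holder2 scene 0.82 [193.7, 230.0, 40.3, 26.0] (array([ 462.3, -181.1]), 99.9, 42.3, 49.6)
holder2 scene 0.75 [359.0, 231.6, 43.3, 16.9] 
[... 2204 characters left out ...]
[105.2, 119.7, 72.6, 56.2] (array([694.1, 390.7]), 146.5, 94.7, 76.8)
charger3 scene 0.83 [289.2, 260.0, 78.8, 44.1] (array([622.2,  21.8]), 146.2, 99.0, -84.1)
charger3 scene 0.74 [389.4, 172.6, 68.7, 36.8] (array([340.2, 337.6]), 178.2, 109.1, -63.8)
charger3 scene 0.68 [184.6, 279.4, 70.6, 39.3] (array([ 621.4, -188.8]), 138.1, 81.6, 89.8)
  tri (array([ 347.66985926,  237.33884918, -168.80461514]), np.float64(292.8325336985046))
adapter top 0.85 [301.7, 232.4, 26.3, 41.5] (array([459.6,  10.9]), 90.1, 42.1, 11.3)
adapter scene 0.96 [290.3, 214.7, 29.1, 34.8] (array([439.1,  12.3]), 115.6, 55.3, 8.1)
  tri (array([457.3772944 ,   9.63778092,  17.01605401]), np.float64(1.2544017772313123))
```

```bash
cat >> h.py <<'E'
from scipy.spatial.transform import Rotation as Ro
def pose():
    s=state();return np.array(s['ee_pos']),Ro.from_euler('xyz',s['ee_rot'],degrees=True)
def rows(P,Q,start=None,n=None,vmax=45.):
    """rows from the present pose through to position P with yaw Q (tool down)"""
    p,R=start or pose()
    Rt=Ro.from_euler('xyz',[180,0,Q],degrees=True)
    rv=(R.inv()*Rt).as_rotvec();P=np.float64(P)
    n=n or int(np.ceil(max(np.linalg.norm(P-p)/vmax,np.degrees(np.linalg.norm(rv))/8,1)))
    out=[];p0=p.copy()
    for i in range(1,n+1):
        d=np.round(R.inv().apply(p0+(P-p0)*i/n-p)/500,4)
        t=np.round((R.inv()*Rt).as_rotvec()/(n-i+1)/.5,4)
        out.append([d.tolist(),t.tolist()]);p=p+R.apply(d*500);R=R*Ro.from_rotvec(t*.5)
    for i in range(0,n,10):print(str(out[i:i+10]).replace(' ',''))
    return p,R
E
python3 - <<'E'
from h import *
c=calibration('wrist');p,R=pose()
print(np.round(R.inv().apply(-c['R'].T@c['t']-p),1));print(np.round(c['R']@R.as_matrix(),3));print(c['mtx'],c['D'])
a=[pose()[0] for _ in range(5)];print(a[0],a[1]);print(state()['qpos'])
s=rows([480,60,300],85)
E
```

```text
[  66.7    0.3 -156.2]
[[-0.     1.     0.001]
 [-0.972  0.    -0.236]
 [-0.236 -0.001  0.972]]
[[330.97351587   0.         319.13988296]
 [  0.         330.97351587 237.67331901]
 [  0.           0.           1.        ]] [-0.05941503  0.          0.          0.          0.        ]
[ 231.73277554 -526.27671668  228.02464856] [ 231.73277554 -526.27671668  228.02464856]
[-6.73812366e+01  1.83087856e+01  8.96364265e+01  7.69431933e-04
  7.20431253e+01 -1.14532137e+00]
[[[0.0618,-0.0582,-0.0096],[0.0,0.0,-0.1425]],[[0.0658,-0.0537,-0.0096],[0.0,0.0,-0.1425]],[[0.0694,-0.0488,-0.0096],[0.0,0.0,-0.1425]],[[0.0727,-0.0438,-0.0096],[0.0,0.0,-0.1425]],[[0.0757,-0.0384,-0.0096],[0.0,0.0,-0.1425]],[[0.0782,-0.033,-0.0096],[0.0,0.0,-0.1425]],[[0.0804,-0.0274,-0.0097],[0.0,0.0,-0.1425]],[[0.0821,-0.0215,-0.0096],[0.0,0.0,-0.1425]],[[0.0834,-0.0157,-0.0096],[0.0,0.0,-0.1425]],[[0.0844,-0.0096,-0.0096],[0.0,0.0,-0.1425]]]
[[[0.0848,-0.0037,-0.0096],[0.0001,0.0001,-0.1425]],[[0.0848,0.0024,-0.0096],[0.0,0.0,-0.1425]],[[0.0845,0.0084,-0.0096],[0.0001,0.0001,-0.1425]],[[0.0837,0.0145,-0.0096],[0.0,0.0001,-0.1425]],[[0.0824,0.0203,-0.0096],[0.0001,0.0,-0.1425]]]
```

Request:
{"op": "send_rows", "data": {"deltas": [[[0.0618,-0.0582,-0.0096],[0,0,-0.1425]],[[0.0658,-0.0537,-0.0096],[0,0,-0.1425]],[[0.0694,-0.0488,-0.0096],[0,0,-0.1425]],[[0.0727,-0.0438,-0.0096],[0,0,-0.1425]],[[0.0757,-0.0384,-0.0096],[0,0,-0.1425]],[[0.0782,-0.033,-0.0096],[0,0,-0.1425]],[[0.0804,-0.0274,-0.0097],[0,0,-0.1425]],[[0.0821,-0.0215,-0.0096],[0,0,-0.1425]],[[0.0834,-0.0157,-0.0096],[0,0,-0.1425]],[[0.0844,-0.0096,-0.0096],[0,0,-0.1425]]]}}

```text
time_s: 1.8
ee_pos: [397.6, -133.8, 276.5]
ee_rot: [179.9, -0.0, 64.7]
force: [0.9, -0.1, 0.3]
gripper_width: 91.6
gripper_force: 0.0
```

Request:
{"op": "send_rows", "data": {"deltas": [[[0.0848,-0.0037,-0.0096],[0,0,-0.1425]],[[0.0848,0.0024,-0.0096],[0,0,-0.1425]],[[0.0845,0.0084,-0.0096],[0,0,-0.1425]],[[0.0837,0.0145,-0.0096],[0,0,-0.1425]],[[0.0824,0.0203,-0.0096],[0,0,-0.1425]],[[0,0,0],[0,0,0]],[[0,0,0],[0,0,0]],[[0,0,0],[0,0,0]]]}}

```text
time_s: 2.6
ee_pos: [479.4, 59.2, 299.8]
ee_rot: [-180.0, 0.0, 84.9]
force: [0.2, 0.4, -0.7]
gripper_width: 91.5
gripper_force: 0.0
```

```bash
cat > look.py <<'E'
from h import *
import sys,pickle
tag=sys.argv[1];zs={'h':20,'c':6,'a':28,'t':20}
s=state();print(s['time_s'],s['ee_pos'],s['ee_rot'])
c=calibration('wrist');f=grab_frame('wrist');cv2.imwrite(f'pics/{tag}.png',f[:,:,::-1])
D=[]
for L in['holder1','charger1','adapter']:
    for r in trace('wrist',L):
        if r['p']<.4:continue
        m=r['pixels'];k=max(cv2.findContours(m.astype('uint8'),0,1)[0],key=len).reshape(-1,2)
        M=np.argwhere(m)[:,::-1].mean(0);D.append((L,M))
        print(L,round(r['p'],2),np.round(M),*rect(onz(c,k,zs[L[0]])))
pickle.dump((c,D),open(tag+'.pkl','wb'))
E
python3 look.py w1
python3 - <<'E'
from h import *
s=rows([560,60,200],85)
E
```

```text
2.6 [479.4350329   59.20037374 299.78514   ] [-1.79963262e+02  4.37957569e-02  8.49371401e+01]
holder1 0.86 [301. 127.] [466.1 163.4] 84.0 62.8 87.7
holder1 0.84 [343. 125.] [518.8 161.2] 84.0 41.9 87.4
holder1 0.66 [307. 245.] [457.4   9.9] 100.8 44.9 11.6
holder1 0.47 [327. 344.] [ 473.9 -140.3] 29.7 15.0 -5.1
charger1 0.88 [442.  74.] [654.9 213.4] 139.1 100.7 -88.8
charger1 0.59 [417. 343.] [ 611. -162.] 12.5 3.1 89.6
charger1 0.58 [432. 219.] [632.2  19.4] 131.4 76.1 -89.5
charger1 0.42 [328. 344.] [ 475.  -149.9] 24.5 13.8 -5.1
adapter 0.76 [307. 245.] [458.6  12.3] 100.7 45.7 12.1
[[[0.0054,0.0533,0.0667],[0.0001,0.0001,-0.0013]],[[0.0055,0.0533,0.0667],[0.0,0.0001,-0.0013]],[[0.0053,0.0533,0.0667],[0.0001,0.0002,-0.0012]]]
```

View pics/w1.png

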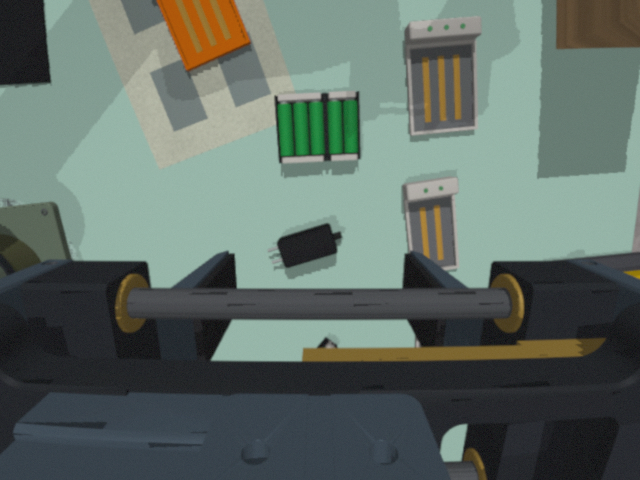

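The wrist view shows the pair at (300,127) and (343,125), charger3 at (442,74) and charger2 at (432,219). The gripper hides the rest. I'll take a second view from another place.

```bash
python3 - <<'E'
from h import *
s=rows([570,-10,290],85)
rows([540,-240,290],85,s)
E
```

```text
[[[-0.0405,0.0641,0.0067],[0.0001,0.0001,-0.0013]],[[-0.0404,0.0641,0.0067],[0.0,0.0001,-0.0013]],[[-0.0406,0.064,0.0067],[0.0001,0.0002,-0.0012]]]
[[[-0.0772,-0.0033,0.0],[-0.0,-0.0,-0.0]],[[-0.0773,-0.0032,0.0],[-0.0,-0.0,-0.0]],[[-0.0772,-0.0033,0.0],[-0.0,-0.0,-0.0]],[[-0.0773,-0.0033,0.0],[-0.0,-0.0,-0.0]],[[-0.0772,-0.0033,0.0],[-0.0,-0.0,-0.0]],[[-0.0773,-0.0032,0.0],[-0.0,-0.0,-0.0]]]
```

Request:
{"op": "send_rows", "data": {"deltas": [[[-0.0405,0.0641,0.0067],[0,0,0]],[[-0.0405,0.0641,0.0067],[0,0,0]],[[-0.0405,0.0641,0.0067],[0,0,0]],[[0,0,0],[0,0,0]],[[0,0,0],[0,0,0]],[[0,0,0],[0,0,0]]]}}

```text
time_s: 3.4
ee_pos: [569.6, -8.8, 290.1]
ee_rot: [-180.0, -0.0, 85.0]
force: [0.1, -0.8, 0.5]
gripper_width: 91.2
gripper_force: 0.0
```

```bash
python3 look.py w2
```

```text
3.4 [569.6113823   -8.76732686 290.11420935] [-1.79971606e+02 -1.40424789e-02  8.49788353e+01]
holder1 0.92 [222.  78.] [467.1 161.6] 88.1 64.9 87.4
holder1 0.72 [265.  74.] [520.2 160.5] 86.4 43.7 88.2
holder1 0.66 [246. 336.] [ 449.  -180.6] 79.2 26.6 47.6
charger1 0.9 [366. 182.] [634.7  18.5] 134.6 70.9 -87.2
charger1 0.64 [372. 331.] [ 631.  -201.5] 48.7 44.9 -3.4
charger1 0.56 [370.  41.] [651.3 192.5] 99.0 91.8 -89.9
charger1 0.56 [119.   7.] [353.5 258.5] 69.6 24.6 -8.3
adapter 0.83 [233. 203.] [460.4  10.9] 99.7 40.4 11.0
```

Request:
{"op": "send_rows", "data": {"deltas": [[[-0.0772,-0.0033,0],[0,0,0]],[[-0.0772,-0.0033,0],[0,0,0]],[[-0.0772,-0.0033,0],[0,0,0]],[[-0.0772,-0.0033,0],[0,0,0]],[[-0.0772,-0.0033,0],[0,0,0]],[[-0.0772,-0.0033,0],[0,0,0]],[[0,0,0],[0,0,0]],[[0,0,0],[0,0,0]],[[0,0,0],[0,0,0]]]}}

```text
time_s: 4.5
ee_pos: [540.5, -237.5, 290.2]
ee_rot: [180.0, -0.0, 85.1]
force: [-0.5, -1.0, 0.4]
gripper_width: 91.3
gripper_force: 0.0
```

```bash
python3 look.py w3
```

```text
4.5 [ 540.49888966 -237.50827475  290.19252066] [ 1.79981521e+02 -2.74876779e-02  8.50626087e+01]
holder1 0.61 [247. 171.] [ 453.2 -181.3] 84.9 25.3 47.3
charger1 0.78 [385. 162.] [ 632.7 -188.6] 133.8 53.9 85.3
charger1 0.71 [381.  25.] [636.6 -17.8] 70.9 63.0 3.6
adapter 0.91 [227.  16.] [455.9  -6. ] 99.0 43.6 -6.3
```

View pics/w2.png

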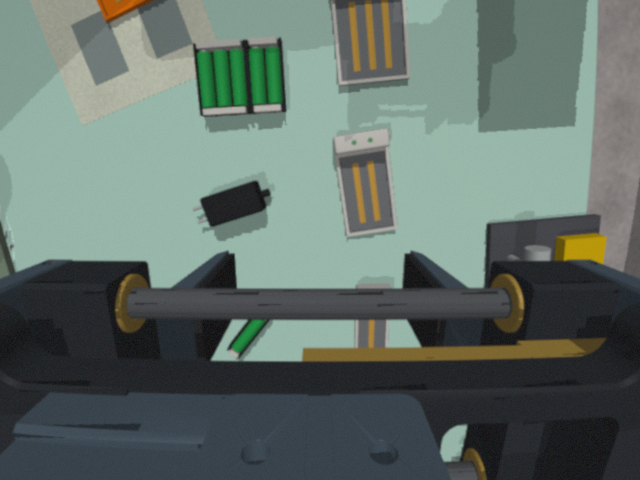

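View pics/w3.png

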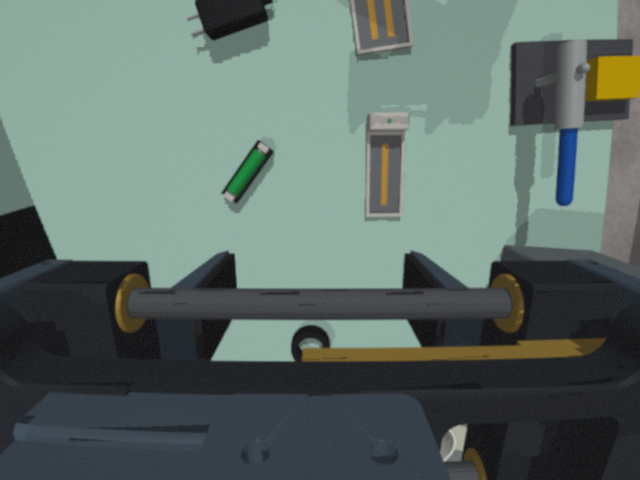

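```bash
cat > look2.py <<'E'
E
python3 - <<'E'
from h import *
import pickle
V={}
for t,B in(('w1',{'c3':(400,15,85,130),'c2':(398,175,70,83)}),('w2',{'c2':(325,120,80,125),'c3':(325,0,90,95)}),('w3',{'c1':(358,105,60,120),'c2':(345,0,75,60)}),('top0',{'c3':(185,140,75,55),'c2':(275,150,78,48),'c1':(373,155,75,38)})):
    im=cv2.imread(f'pics/{t}.png');hsv=cv2.cvtColor(im,cv2.COLOR_BGR2HSV)
    c=calibration('top') if t=='top0' else pickle.load(open(t+'.pkl','rb'))[0]
    for k,(x,y,w,h) in B.items():
        H=hsv[y:y+h,x:x+w].astype(int);b=(H[...,0]>8)&(H[...,0]<30)&(H[...,1]>90)
        o=~((H[...,0]>60)&(H[...,0]<100)&(H[...,1]>35))   # not table
        for nm,mm,z in(('rails',b,4.5),('tray',o,8)):
            mm=mm.astype('uint8')
            if nm=='tray': 
                mm=cv2.morphologyEx(mm,2,np.ones((3,3)));l=cv2.connectedComponentsWithStats(mm);i=1+np.argmax(l[2][1:,4]);mm=l[1]==i
            p=np.argwhere(mm)[:,::-1]+[x,y]
            print(t,k,nm,len(p),*rect(onz(c,p,z)))
E
```

```text
w1 c3 rails 1246 [650.8 199.3] 79.9 48.3 -89.1
w1 c3 tray 8264 [653.3 212.9] 139.9 99.6 -89.1
w1 c2 rails 612 [633.9   8.9] 76.7 28.4 -85.9
w1 c2 tray 4166 [633.   28.3] 116.8 76.8 -88.8
w2 c2 rails 764 [634.4   7.2] 80.0 28.4 -85.8
w2 c2 tray 5637 [634.5  18.3] 136.2 74.2 -86.7
w2 c3 rails 1409 [651.1 199.1] 80.1 48.2 -89.0
w2 c3 tray 6268 [651.2 192.1] 99.7 91.8 -89.0
w3 c1 rails 383 [ 630.5 -200.3] 78.3 8.5 86.0
w3 c1 tray 4240 [ 632.4 -188.6] 135.9 54.6 85.1
w3 c2 rails 522 [635.6 -11. ] 45.3 28.3 -85.5
w3 c2 tray 3094 [635.9 -19. ] 72.0 64.2 3.7
top0 c3 rails 434 [649. 199.] 78.7 46.5 89.6
top0 c3 tray 2831 [651.6 212.4] 142.0 97.2 89.6
top0 c2 rails 292 [632.4   7.2] 79.4 28.6 -86.0
top0 c2 tray 2141 [631.4  17.7] 137.7 76.4 -88.4
top0 c1 rails 145 [ 628.4 -199.8] 78.5 8.4 85.8
top0 c1 tray 1599 [ 629.1 -188.8] 136.0 57.5 84.1
```

```bash
python3 - <<'E'
from h import *
import pickle
C={};G={}
for t in('w1','w2','w3','top0'):
    hsv=cv2.cvtColor(cv2.imread(f'pics/{t}.png'),cv2.COLOR_BGR2HSV).astype(int)
    C[t]=calibration('top') if t=='top0' else pickle.load(open(t+'.pkl','rb'))[0]
    g=((hsv[...,0]>45)&(hsv[...,0]<75)&(hsv[...,1]>150)&(hsv[...,2]>40)).astype('uint8')
    g=cv2.morphologyEx(g,3,np.ones((3,3)))
    n,l,s,ce=cv2.connectedComponentsWithStats(g)
    for i in range(1,n):
        if s[i,4]>60:
            p=np.argwhere(l==i)[:,::-1];print(t,s[i,4],ce[i].round(1),*rect(onz(C[t],p,16)))
            q=cv2.minAreaRect(p.astype(np.float32))[0];G.setdefault(t,[]).append((s[i,4],q))
for a,b in(('w1','w2'),):
    for i in range(2):
        A=sorted(G[a])[-1-i][1];B=sorted(G[b])[-1-i][1];print(a,b,tri(C[a],A,C[b],B))
A=max(G['w3'])[1];B=min(G['top0'],key=lambda q:abs(q[1][0]-410)+abs(q[1][1]-258))[1];print('h1',tri(C['w3'],A,C['top0'],B))
E
```

```text
w1 1522 [342.6 126.6] [518.9 160.6] 64.1 37.7 87.2
w1 2301 [300.8 128.6] [465.7 162.7] 63.4 57.4 87.6
w2 1683 [265.1  75.4] [519.3 161. ] 64.2 37.8 87.6
w2 2535 [221.6  78.2] [465.9 162.9] 63.8 57.9 87.1
w2 445 [247.3 334.6] [ 450.4 -181.2] 64.3 18.0 48.2
w3 664 [245.6 172.1] [ 451.3 -181.4] 64.4 18.1 46.9
top0 528 [244.1 227.2] [516.4 160.1] 63.1 35.8 89.5
top0 850 [242.2 252.8] [463.7 162.3] 63.8 56.7 87.6
top0 253 [409.8 258.9] [ 448.7 -181.3] 64.1 16.9 47.1
w1 w2 (array([465.71106441, 163.24643699,  15.92275784]), np.float64(0.012939287992523068))
w1 w2 (array([519.06456023, 160.98214504,  16.97433458]), np.float64(0.23311925248789128))
h1 (array([ 449.60368701, -181.99015886,    8.69290766]), np.float64(1.8884179167074564))
```

Cells triangulate to z≈16–17, so the holders lie on the table. Poses:

| Item | x | y | Yaw |
|---|---|---|---|
| holder2 | 519 | 161 | 87.4° |
| holder3 | 466 | 163 | 87.4° |
| holder1 | 451 | -181 | 47° |
| bay 3 | 651 | 199 | 90.9° |
| bay 2 | 634 | 7 | 94° |
| bay 1 | 630 | -200 | 86° |

Next I'll nudge holder2 toward -y.

```bash
python3 - <<'E'
from h import *
p,R=pose();print(p)
s=rows([522.3,231,110],87.4);print()
s=rows([522.3,231,20],87.4,s)
E
```

```text
[ 540.68131147 -237.57847745  290.1731431 ]
[[[0.0776,-0.0097,0.03],[0.0001,0.0,-0.0067]],[[0.0775,-0.0095,0.03],[0.0,0.0,-0.0067]],[[0.0776,-0.0092,0.0301],[0.0001,0.0,-0.0067]],[[0.0777,-0.009,0.03],[0.0,0.0,-0.0067]],[[0.0777,-0.0087,0.03],[0.0001,0.0,-0.0067]],[[0.0777,-0.0084,0.03],[0.0,0.0,-0.0067]],[[0.0777,-0.0082,0.0301],[0.0001,0.0,-0.0067]],[[0.0778,-0.0079,0.03],[0.0,0.0,-0.0067]],[[0.0777,-0.0076,0.03],[0.0001,0.0,-0.0067]],[[0.0779,-0.0074,0.03],[0.0,0.0,-0.0067]]]
[[[0.0778,-0.0071,0.03],[0.0001,0.0001,-0.0067]],[[0.0778,-0.0069,0.0301],[0.0,0.0,-0.0066]]]

[[[0.0,0.0,0.09],[0.0,0.0,-0.0]],[[0.0,0.0,0.09],[0.0,0.0,-0.0]]]
```

Request:
{"op": "send_rows", "data": {"deltas": [[[0.0776,-0.0097,0.03],[0,0,-0.0067]],[[0.0776,-0.0095,0.03],[0,0,-0.0067]],[[0.0776,-0.0092,0.03],[0,0,-0.0067]],[[0.0777,-0.009,0.03],[0,0,-0.0067]],[[0.0777,-0.0087,0.03],[0,0,-0.0067]],[[0.0777,-0.0084,0.03],[0,0,-0.0067]],[[0.0777,-0.0082,0.03],[0,0,-0.0067]],[[0.0778,-0.0079,0.03],[0,0,-0.0067]],[[0.0778,-0.0076,0.03],[0,0,-0.0067]],[[0.0778,-0.0074,0.03],[0,0,-0.0067]]], "grip": 1}}

```text
time_s: 5.7
ee_pos: [525.3, 154.1, 139.6]
ee_rot: [180.0, -0.0, 87.0]
force: [1.4, -0.9, -0.1]
gripper_width: 14.4
gripper_force: 0.0
```

Request:
{"op": "send_rows", "data": {"deltas": [[[0.0778,-0.0071,0.03],[0,0,-0.0067]],[[0.0778,-0.0069,0.03],[0,0,-0.0067]],[[0,0,0],[0,0,0]],[[0,0,0],[0,0,0]],[[0,0,0],[0,0,0]],[[0,0,0],[0,0,0]]]}}

```text
time_s: 6.3
ee_pos: [523.2, 229.0, 110.6]
ee_rot: [179.9, -0.0, 87.2]
force: [0.5, -0.4, 0.4]
gripper_width: 0.4
gripper_force: 0.0
```

```bash
python3 - <<'E'
from h import *
p,R=pose();print(p)
s=rows([522.3,231,20],87.4,n=3);print()
c=np.array([519.1,160.8]);u=np.array([np.cos(np.radians(87.4)),np.sin(np.radians(87.4))])
s=rows([*(c-4*u),20],87.4,s,n=10);print()
rows([*(c+10*u),20],87.4,s,n=1)
E
```

```text
[523.20074428 229.04595414 110.6402542 ]
[[[0.0013,-0.0007,0.0604],[0.0007,-0.0001,-0.002]],[[0.0012,-0.0007,0.0605],[0.0008,-0.0002,-0.002]],[[0.0013,-0.0007,0.0604],[0.0007,-0.0001,-0.0019]]]

[[[-0.0149,-0.0,-0.0],[0.0,-0.0,-0.0]],[[-0.0148,-0.0,-0.0],[0.0,-0.0,-0.0]],[[-0.0149,-0.0,-0.0],[0.0,-0.0,-0.0]],[[-0.0148,-0.0,-0.0],[0.0,-0.0,-0.0]],[[-0.0149,-0.0,-0.0],[0.0,-0.0,-0.0]],[[-0.0148,-0.0,-0.0],[0.0,-0.0,-0.0]],[[-0.0149,-0.0,-0.0],[0.0,-0.0,-0.0]],[[-0.0148,-0.0,-0.0],[0.0,-0.0,-0.0]],[[-0.0149,-0.0,-0.0],[0.0,-0.0,-0.0]],[[-0.0149,-0.0,-0.0],[0.0,-0.0,-0.0]]]

[[[0.028,-0.0,-0.0],[0.0,-0.0,-0.0]]]
```

Request:
{"op": "send_rows", "data": {"deltas": [[[0.0013,-0.0007,0.0604],[0,0,-0.002]],[[0.0013,-0.0007,0.0604],[0,0,-0.002]],[[0.0013,-0.0007,0.0604],[0,0,-0.002]],[[0,0,0],[0,0,0]],[[0,0,0],[0,0,0]]]}}

```text
time_s: 6.8
ee_pos: [522.4, 231.3, 20.0]
ee_rot: [180.0, 0.0, 87.4]
force: [0.0, 0.3, 0.4]
gripper_width: 0.7
gripper_force: 0.0
```

Request:
{"op": "send_rows", "data": {"deltas": [[[-0.015,0,0],[0,0,0]],[[-0.015,0,0],[0,0,0]],[[-0.015,0,0],[0,0,0]],[[-0.015,0,0],[0,0,0]],[[-0.015,0,0],[0,0,0]]]}}

```text
time_s: 7.3
ee_pos: [520.9, 194.1, 20.1]
ee_rot: [179.9, -0.1, 87.5]
force: [1.2, 3.3, 2.2]
gripper_width: 0.7
gripper_force: 1.1
```

Request:
{"op": "send_rows", "data": {"deltas": [[[-0.015,0,0],[0,0,0]],[[-0.015,0,0],[0,0,0]],[[-0.015,0,0],[0,0,0]],[[-0.015,0,0],[0,0,0]],[[-0.015,0,0],[0,0,0]],[[0,0,0],[0,0,0]],[[0,0,0],[0,0,0]]]}}

```text
time_s: 8.0
ee_pos: [517.8, 156.3, 18.9]
ee_rot: [-179.9, 0.1, 87.5]
force: [1.3, 0.1, -0.4]
gripper_width: 0.7
gripper_force: 0.0
```

Request:
{"op": "send_rows", "data": {"deltas": [[[0.03,0,0],[0,0,0]],[[0,0,-0.09],[0,0,0]],[[-0.09,0,-0.06],[0,0,0]],[[-0.09,0,-0.06],[0,0,0]],[[-0.09,0,-0.06],[0,0,0]],[[-0.06,0,-0.06],[0,0,0]],[[0,0,0],[0,0,0]],[[0,0,0],[0,0,0]],[[0,0,0],[0,0,0]]], "grip": 0}}

```text
time_s: 8.9
ee_pos: [511.7, 18.6, 176.3]
ee_rot: [-179.9, -0.0, 87.5]
force: [-0.9, 0.1, -0.3]
gripper_width: 69.4
gripper_force: 0.0
```

```bash
cat > cells.py <<'E'
from h import *
import sys
tag=sys.argv[1];s=state();print(s['time_s'],s['ee_pos'],s['ee_rot'],s['gripper_width'])
c=calibration('wrist');f=grab_frame('wrist')[:,:,::-1].copy();cv2.imwrite(f'pics/{tag}.png',f)
hsv=cv2.cvtColor(f,cv2.COLOR_BGR2HSV).astype(int)
g=((hsv[...,0]>45)&(hsv[...,0]<75)&(hsv[...,1]>150)&(hsv[...,2]>40)).astype('uint8')
g=cv2.morphologyEx(g,3,np.ones((3,3)))
n,l,st,ce=cv2.connectedComponentsWithStats(g)
for i in range(1,n):
    if st[i,4]>60:
        p=np.argwhere(l==i)[:,::-1];print(st[i,4],ce[i].round(1),*rect(onz(c,p,16)))
E
python3 cells.py w4
```

```text
8.9 [511.67552793  18.63936269 176.2821435 ] [-1.79853320e+02 -1.42817288e-02  8.75478552e+01] 69.43770692834985
4771 [259.9  71.2] [465.2 162.3] 64.9 57.4 86.7
2741 [318.7 145.8] [515.3  95. ] 64.0 37.6 86.8
```

View pics/w4.png

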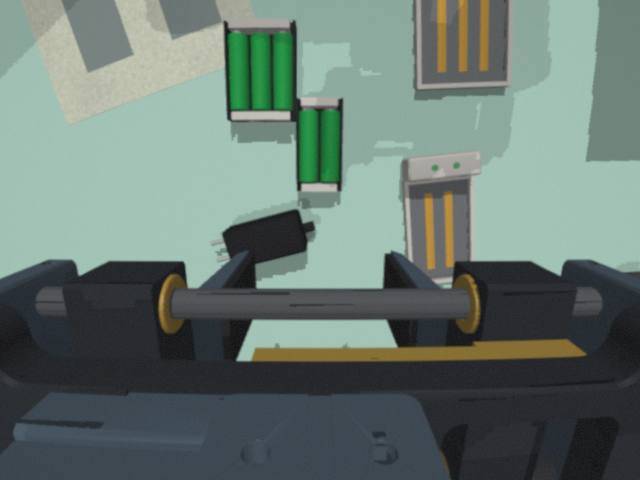

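Holder2 slid to (515,95), with free sides clear of holder3. I'll grip it now.

```bash
python3 - <<'E'
from h import *
s=rows([515.3,95,90],86.9);s=rows([515.3,95,22],86.9,s)
E
```

```text
[[[0.0509,0.0005,0.0574],[-0.002,-0.0001,0.0078]],[[0.0509,0.0002,0.0574],[-0.002,-0.0,0.0078]],[[0.051,-0.0,0.0574],[-0.002,-0.0001,0.0078]]]
[[[-0.0,-0.0,0.068],[-0.0,0.0,0.0]],[[-0.0,-0.0,0.068],[-0.0,0.0,0.0]]]
```

Request:
{"op": "send_rows", "data": {"deltas": [[[0.0509,0.0002,0.0574],[-0.002,0,0.0078]],[[0.0509,0.0002,0.0574],[-0.002,0,0.0078]],[[0.0509,0.0002,0.0574],[0,0,0.0078]],[[0,0,0],[0,0,0]],[[0,0,0],[0,0,0]],[[0,0,0],[0,0,0]]], "grip": 0}}

```text
time_s: 9.55
ee_pos: [516.9, 93.6, 92.0]
ee_rot: [179.8, 0.0, 86.8]
force: [0.1, -0.4, 0.7]
gripper_width: 91.3
gripper_force: 0.0
```

```bash
python3 - <<'E'
from h import *
print(pose()[0],state()['gripper_width']);s=rows([515.3,95,22],86.9,n=4)
E
```

```text
[516.94504794  93.56477915  92.00854599] 91.27623604950227
[[[0.0007,-0.001,0.035],[0.0015,0.0001,-0.0005]],[[0.0007,-0.0009,0.035],[0.0015,0.0001,-0.0005]],[[0.0006,-0.0009,0.035],[0.0015,0.0001,-0.0006]],[[0.0007,-0.0009,0.035],[0.0016,0.0,-0.0005]]]
```

Request:
{"op": "send_rows", "data": {"deltas": [[[0.0007,-0.0009,0.035],[0.0015,0,0]],[[0.0007,-0.0009,0.035],[0.0015,0,0]],[[0.0007,-0.0009,0.035],[0.0015,0,0]],[[0.0007,-0.0009,0.035],[0.0015,0,0]],[[0,0,0],[0,0,0]],[[0,0,0],[0,0,0]]]}}

```text
time_s: 10.15
ee_pos: [515.6, 94.6, 22.4]
ee_rot: [180.0, -0.0, 86.8]
force: [0.2, 0.7, -0.2]
gripper_width: 91.0
gripper_force: 0.0
```

Request:
{"op": "send_rows", "data": {"deltas": [[[0,0,0],[0,0,0]],[[0,0,0],[0,0,0]],[[0,0,0],[0,0,0]],[[0,0,0],[0,0,0]],[[0,0,0],[0,0,0]],[[0,0,0],[0,0,0]],[[0,0,0],[0,0,0]],[[0,0,0],[0,0,0]]], "grip": 1, "grip_force": 20}}

```text
time_s: 10.95
ee_pos: [514.7, 95.1, 21.4]
ee_rot: [-179.9, 0.0, 86.8]
force: [-0.4, -1.0, 1.2]
gripper_width: 43.0
gripper_force: 20.0
```

```bash
python3 - <<'E'
from h import *
p,R=pose();print(p,R.as_euler('xyz',degrees=True))
s=rows([p[0],p[1],p[2]+80],86.9);print();s=rows([634.3,7,p[2]+80],94.1,s)
E
```

```text
[514.71648568  95.07862753  21.44006963] [-1.79932385e+02  3.26001513e-03  8.68035131e+01]
[[[-0.0,-0.0001,-0.08],[-0.0012,0.0001,-0.0017]],[[-0.0,-0.0,-0.08],[-0.0012,0.0,-0.0017]]]

[[[-0.0407,0.0621,0.0],[0.0,0.0,-0.0628]],[[-0.0427,0.0607,0.0],[0.0,0.0,-0.0628]],[[-0.0446,0.0594,0.0],[0.0,0.0,-0.0628]],[[-0.0464,0.058,0.0],[0.0,0.0,-0.0629]]]
```

Width reads 43, so the grip is right. Lifting and moving over charger2.

Request:
{"op": "send_rows", "data": {"deltas": [[[0,0,-0.04],[0,0,0]],[[0,0,-0.06],[0,0,0]],[[0,0,-0.06],[0,0,0]],[[-0.0407,0.0621,0],[0,0,-0.0628]],[[-0.0427,0.0607,0],[0,0,-0.0628]],[[-0.0446,0.0594,0],[0,0,-0.0628]],[[-0.0464,0.058,0],[0,0,-0.0628]],[[0,0,0],[0,0,0]],[[0,0,0],[0,0,0]],[[0,0,0],[0,0,0]]]}}

```text
time_s: 11.95
ee_pos: [633.1, 7.3, 100.8]
ee_rot: [-179.8, -0.0, 94.0]
force: [0.2, 0.6, -0.4]
gripper_width: 42.5
gripper_force: 20.0
```

```bash
python3 cells.py w5; python3 - <<'E'
from h import *
print(state()['gripper_width'])
s=rows([634.3,7,35],94.1,n=3);s=rows([634.3,7,25.5],94.1,s,n=3)
E
```

```text
11.95 [633.07482913   7.27234677 100.76049112] [-1.79827771e+02 -2.55530524e-02  9.40130900e+01] 42.53230544092728
4753 [88.4 30.1] [463.4 150.8] 57.3 42.8 -4.9
2072 [300.  257.5] [619.3  -1. ] 49.2 26.4 -86.0
2080 [338.1 257.6] [648.6   1.1] 49.2 26.4 -85.9
1533 [319.1 331.5] [638.5 -64. ] 55.2 22.6 4.1
43.049463944247485
[[[-0.0004,0.0009,0.044],[-0.0017,-0.0002,-0.0007]],[[-0.0003,0.0009,0.044],[-0.0017,-0.0003,-0.0007]],[[-0.0004,0.0008,0.044],[-0.0018,-0.0002,-0.0008]]]
[[[-0.0,-0.0,0.0063],[0.0,-0.0,0.0]],[[-0.0,-0.0,0.0064],[0.0,-0.0,0.0]],[[-0.0,-0.0,0.0063],[0.0,-0.0,0.0]]]
```

View pics/w5.png

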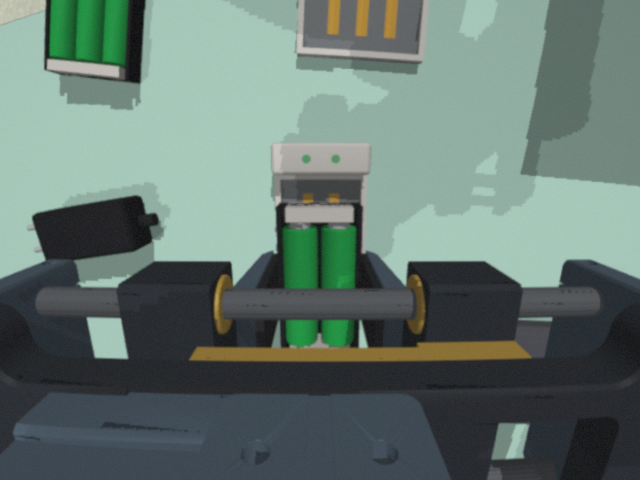

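The holder is level and lined up with the two-lamp tray: head and holder are both at column 320. Lowering.

Request:
{"op": "send_rows", "data": {"deltas": [[[-0.0004,0.0009,0.044],[-0.0017,0,0]],[[-0.0004,0.0009,0.044],[-0.0017,0,0]],[[-0.0004,0.0009,0.044],[-0.0017,0,0]],[[0,0,0.006],[0,0,0]],[[0,0,0.006],[0,0,0]],[[0,0,0.006],[0,0,0]],[[0,0,0],[0,0,0]],[[0,0,0],[0,0,0]]]}}

```text
time_s: 12.8
ee_pos: [636.1, 6.3, 27.2]
ee_rot: [179.8, 0.0, 94.0]
force: [-0.4, 0.3, -0.9]
gripper_width: 42.3
gripper_force: 20.0
```

Request:
{"op": "send_rows", "data": {"deltas": [[[0,-0.002,0.002],[0,0,0]],[[0,0,0.002],[0,0,0]],[[0,0,0],[0,0,0]],[[0,0,0],[0,0,0]]]}}

```text
time_s: 13.2
ee_pos: [634.7, 6.2, 24.5]
ee_rot: [179.9, -0.0, 94.0]
force: [-0.2, 0.3, 1.3]
gripper_width: 42.8
gripper_force: 20.0
```

Slight contact force, so it is on the floor. Releasing and backing up.

Request:
{"op": "send_rows", "data": {"deltas": [[[0,0,0],[0,0,0]],[[0,0,0],[0,0,0]],[[0,0,0],[0,0,0]],[[0,0,0],[0,0,0]],[[0,0,0],[0,0,0]],[[0,0,-0.04],[0,0,0]],[[0,0,-0.09],[0,0,0]],[[0,0,-0.09],[0,0,0]]], "grip": 0}}

```text
time_s: 14.0
ee_pos: [633.8, 6.2, 134.6]
ee_rot: [-179.9, -0.0, 94.0]
force: [1.3, -0.1, 0.1]
gripper_width: 91.1
gripper_force: 0.0
```

```bash
python3 - <<'E'
from h import *
s=rows([465.8,60,180],87)
E
```

```text
[[[0.0262,-0.0655,-0.0181],[-0.0004,-0.0001,0.0489]],[[0.0245,-0.0662,-0.0181],[-0.0004,-0.0001,0.0489]],[[0.023,-0.0667,-0.0181],[-0.0004,-0.0001,0.0489]],[[0.0213,-0.0673,-0.0181],[-0.0004,-0.0001,0.0489]],[[0.0196,-0.0678,-0.0181],[-0.0005,-0.0,0.0488]]]
```

Request:
{"op": "send_rows", "data": {"deltas": [[[0.0262,-0.0655,-0.0181],[0,0,0.0489]],[[0.0245,-0.0662,-0.0181],[0,0,0.0489]],[[0.023,-0.0667,-0.0181],[0,0,0.0489]],[[0.0213,-0.0673,-0.0181],[0,0,0.0489]],[[0.0196,-0.0678,-0.0181],[0,0,0.0488]],[[0,0,0],[0,0,0]],[[0,0,0],[0,0,0]],[[0,0,0],[0,0,0]]]}}

```text
time_s: 14.8
ee_pos: [467.4, 59.9, 179.3]
ee_rot: [179.9, -0.0, 87.0]
force: [-0.7, -0.3, 0.3]
gripper_width: 91.3
gripper_force: 0.0
```

```bash
python3 cells.py w6; python3 - <<'E'
from h import *
s=rows([465.4,162.4,90],86.9)
E
```

```text
14.8 [467.40682021  59.86946954 179.33674356] [ 1.79853670e+02 -1.50024071e-02  8.69996517e+01] 91.31220677627624
4290 [308.6 117.2] [464.4 162.1] 64.0 57.1 85.8
1337 [481.7 261.1] [636.2  12.1] 51.2 38.0 -86.7
[[[0.0512,-0.0038,0.0446],[0.001,-0.0001,0.0007]],[[0.0512,-0.0038,0.0445],[0.001,-0.0001,0.0007]],[[0.0512,-0.0038,0.0446],[0.001,-0.0001,0.0007]],[[0.0512,-0.0038,0.0446],[0.0009,-0.0,0.0007]]]
```

View pics/w6.png

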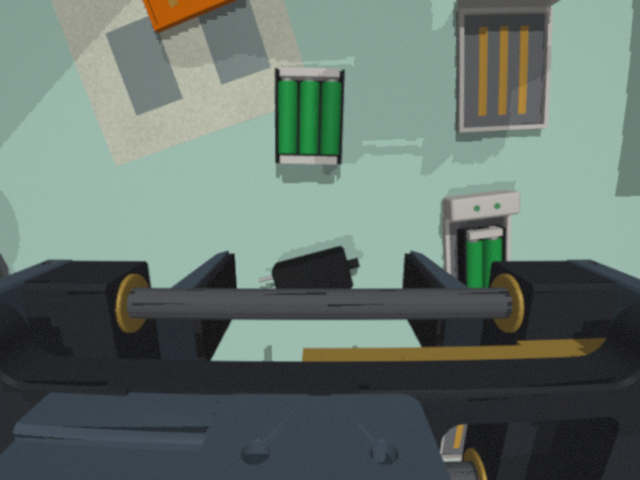

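Holder2 sits in charger2, and holder3 at (309,117) is free on both sides.

Request:
{"op": "send_rows", "data": {"deltas": [[[0.0512,-0.0038,0.0446],[0,0,0.003]],[[0.0512,-0.0038,0.0446],[0,0,0.003]],[[0.0512,-0.0038,0.0446],[0,0,0.003]],[[0.0512,-0.0038,0.0446],[0,0,0.003]],[[0,0,0],[0,0,0]],[[0,0,0],[0,0,0]],[[0,0,0],[0,0,0]]]}}

```text
time_s: 15.55
ee_pos: [465.5, 162.1, 90.6]
ee_rot: [179.9, -0.0, 86.6]
force: [0.7, -1.0, 0.1]
gripper_width: 91.3
gripper_force: 0.0
```

```bash
python3 - <<'E'
from h import *
print(pose()[0]);s=rows([465,162.3,22],86.4,n=4)
E
```

```text
[465.5028757  162.07453595  90.61615792]
[[[0.0001,-0.0003,0.0343],[0.0013,-0.0002,0.0019]],[[0.0001,-0.0004,0.0343],[0.0013,-0.0001,0.0019]],[[0.0001,-0.0003,0.0343],[0.0013,-0.0002,0.0019]],[[0.0001,-0.0003,0.0343],[0.0013,-0.0001,0.0018]]]
```

Request:
{"op": "send_rows", "data": {"deltas": [[[0,-0.0003,0.0343],[0.0013,0,0.001]],[[0,-0.0003,0.0343],[0.0013,0,0.001]],[[0,-0.0003,0.0343],[0,0,0.001]],[[0,-0.0003,0.0343],[0,0,0.001]],[[0,0,0],[0,0,0]],[[0,0,0],[0,0,0]]]}}

```text
time_s: 16.15
ee_pos: [464.8, 162.2, 22.4]
ee_rot: [179.9, -0.0, 86.5]
force: [0.2, -0.3, -0.1]
gripper_width: 90.9
gripper_force: 0.0
```

Request:
{"op": "send_rows", "data": {"deltas": [[[0,0,0],[0,0,0]],[[0,0,0],[0,0,0]],[[0,0,0],[0,0,0]],[[0,0,0],[0,0,0]],[[0,0,0],[0,0,0]],[[0,0,0],[0,0,0]]], "grip": 1, "grip_force": 25}}

```text
time_s: 16.75
ee_pos: [464.1, 162.8, 22.0]
ee_rot: [180.0, -0.0, 86.5]
force: [-0.7, -0.8, 5.8]
gripper_width: 62.8
gripper_force: 25.0
```

```bash
python3 - <<'E'
from h import *
p,R=pose();print(p,R.as_euler('xyz',degrees=True))
s=rows([p[0],p[1],p[2]+80],86.4,n=3);print();s=rows([651,199.4,p[2]+80],90.9,s)
E
```

```text
[464.09663039 162.77199237  21.98435599] [ 1.79968008e+02 -2.10542276e-02  8.65429125e+01]
[[[0.0,0.0,-0.0533],[0.0004,-0.0002,0.0017]],[[0.0,0.0,-0.0534],[0.0004,-0.0003,0.0016]],[[0.0,0.0001,-0.0533],[0.0003,-0.0002,0.0017]]]

[[[0.0193,0.0737,0.0],[0.0,-0.0,-0.0314]],[[0.0182,0.074,0.0],[0.0,-0.0,-0.0314]],[[0.017,0.0742,0.0],[0.0,-0.0,-0.0314]],[[0.0158,0.0745,0.0],[0.0,-0.0,-0.0314]],[[0.0147,0.0748,0.0],[0.0,-0.0,-0.0315]]]
```

Request:
{"op": "send_rows", "data": {"deltas": [[[0,0,-0.0533],[0,0,0]],[[0,0,-0.0533],[0,0,0]],[[0,0,-0.0533],[0,0,0]],[[0.0193,0.0737,0],[0,0,-0.0314]],[[0.0182,0.074,0],[0,0,-0.0314]],[[0.017,0.0742,0],[0,0,-0.0314]],[[0.0158,0.0745,0],[0,0,-0.0314]],[[0.0147,0.0748,0],[0,0,-0.0314]],[[0,0,0],[0,0,0]],[[0,0,0],[0,0,0]]]}}

```text
time_s: 17.75
ee_pos: [650.4, 199.7, 100.0]
ee_rot: [-179.9, 0.0, 91.0]
force: [0.0, -0.5, -1.7]
gripper_width: 63.0
gripper_force: 25.0
```

Request:
{"op": "send_rows", "data": {"deltas": [[[0,0,0],[0,0,0]]]}}

```text
time_s: 17.85
ee_pos: [649.3, 199.5, 100.7]
ee_rot: [-179.9, 0.0, 91.0]
force: [0.1, 0.2, -1.5]
gripper_width: 62.9
gripper_force: 25.0
```

```bash
python3 cells.py w7; python3 - <<'E'
from h import *
s=rows([651,199.4,35],90.9,n=3)
E
```

```text
17.85 [649.30465567 199.51706726 100.69583578] [-1.79865092e+02  2.47837295e-02  9.10429606e+01] 62.857444949793866
2060 [281.2 257.4] [621.2 191.3] 48.7 27.0 -89.5
2034 [319.4 257.7] [650.1 191.9] 48.6 26.4 -89.4
2039 [357.4 257.7] [679.2 192.4] 48.5 27.0 -89.0
740 [282.2 331.3] [621.8 127.9] 26.3 21.7 1.3
742 [318.7 331.4] [651.  128.1] 25.9 22.6 1.1
761 [354.9 331.6] [679.7 128.6] 26.6 22.6 0.9
[[[-0.0001,0.0012,0.0441],[-0.0011,0.0002,0.0017]],[[-0.0001,0.0011,0.0441],[-0.0011,0.0002,0.0018]],[[-0.0002,0.0011,0.044],[-0.001,0.0001,0.0017]]]
```

View pics/w7.png

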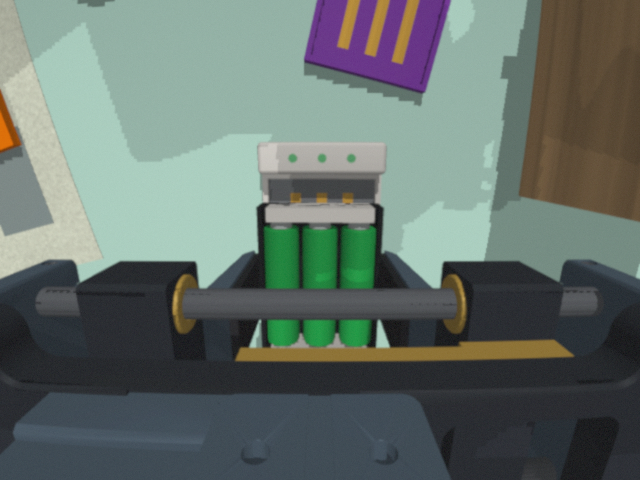

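Aligned over the three-lamp tray: holder at column 319, head at column 322. Lowering with about +1 mm in x.

Request:
{"op": "send_rows", "data": {"deltas": [[[0,0.0008,0.044],[0,0,0]],[[0,0.0008,0.044],[0,0,0]],[[0,0.0008,0.044],[0,0,0]],[[0,0,0.006],[0,0,0]],[[0,0,0.006],[0,0,0]],[[0,0,0.004],[0,0,0]],[[0,0,0],[0,0,0]],[[0,0,0],[0,0,0]]]}}

```text
time_s: 18.7
ee_pos: [652.5, 200.0, 28.6]
ee_rot: [179.9, -0.0, 91.0]
force: [-0.2, 0.1, -1.7]
gripper_width: 62.8
gripper_force: 25.0
```

Request:
{"op": "send_rows", "data": {"deltas": [[[0,-0.002,0.003],[0,0,0]],[[0,0,0.003],[0,0,0]],[[0,0,0],[0,0,0]],[[0,0,0],[0,0,0]]]}}

```text
time_s: 19.1
ee_pos: [651.1, 199.9, 25.0]
ee_rot: [180.0, -0.0, 91.0]
force: [-1.2, -0.2, 3.5]
gripper_width: 62.8
gripper_force: 25.0
```

Request:
{"op": "send_rows", "data": {"deltas": [[[0,0,0],[0,0,0]],[[0,0,0],[0,0,0]],[[0,0,0],[0,0,0]],[[0,0,0],[0,0,0]],[[0,0,-0.04],[0,0,0]],[[0,0,-0.09],[0,0,0]],[[0,0,-0.09],[0,0,0]],[[0,0,-0.09],[0,0,0]],[[0,0,0],[0,0,0]]], "grip": 0}}

```text
time_s: 20.0
ee_pos: [654.7, 200.9, 187.7]
ee_rot: [179.2, -0.2, 91.0]
force: [0.9, -1.2, 1.0]
gripper_width: 90.8
gripper_force: 0.0
```

```bash
python3 - <<'E'
from h import *
s=rows([381,-256,180],47.3)
E
```

```text
[[[-0.0753,-0.047,0.0003],[0.0021,-0.0016,0.1272]],[[-0.0782,-0.0421,0.0004],[0.0021,-0.0016,0.1272]],[[-0.0806,-0.0371,0.0004],[0.0021,-0.0016,0.1272]],[[-0.0829,-0.0318,0.0006],[0.0021,-0.0016,0.1272]],[[-0.0847,-0.0265,0.0007],[0.0021,-0.0016,0.1272]],[[-0.0862,-0.0211,0.0008],[0.002,-0.0016,0.1272]],[[-0.0874,-0.0156,0.0009],[0.0021,-0.0016,0.1272]],[[-0.0882,-0.01,0.0009],[0.002,-0.0016,0.1273]],[[-0.0887,-0.0043,0.001],[0.0021,-0.0016,0.1272]],[[-0.0887,0.0013,0.0011],[0.002,-0.0016,0.1273]]]
[[[-0.0885,0.0069,0.0012],[0.0021,-0.0016,0.1272]],[[-0.0879,0.0126,0.0012],[0.002,-0.0015,0.1273]]]
```

Request:
{"op": "send_rows", "data": {"deltas": [[[-0.0753,-0.047,0],[0,0,0.1272]],[[-0.0782,-0.0421,0],[0,0,0.1272]],[[-0.0806,-0.0371,0],[0,0,0.1272]],[[-0.0829,-0.0318,0],[0,0,0.1272]],[[-0.0847,-0.0265,0],[0,0,0.1272]],[[-0.0862,-0.0211,0],[0,0,0.1272]],[[-0.0874,-0.0156,0],[0,0,0.1272]],[[-0.0882,-0.01,0],[0,0,0.1272]],[[-0.0887,-0.0043,0],[0,0,0.1272]],[[-0.0887,0.0013,0],[0,0,0.1272]]]}}

```text
time_s: 21.0
ee_pos: [421.5, -182.1, 179.0]
ee_rot: [-180.0, -0.0, 54.5]
force: [1.3, -0.2, -1.0]
gripper_width: 91.2
gripper_force: 0.0
```

Request:
{"op": "send_rows", "data": {"deltas": [[[-0.0885,0.0069,0],[0,0,0.1272]],[[-0.0879,0.0126,0],[0,0,0.1272]],[[0,0,0],[0,0,0]],[[0,0,0],[0,0,0]],[[0,0,0],[0,0,0]],[[0,0,0],[0,0,0]]]}}

```text
time_s: 21.6
ee_pos: [377.9, -256.0, 179.2]
ee_rot: [-180.0, -0.0, 47.4]
force: [-1.1, -1.0, 0.6]
gripper_width: 91.4
gripper_force: 0.0
```

```bash
python3 cells.py w8; python3 - <<'E'
from h import *
s=rows([451,-181.3,90],47.3)
E
```

```text
21.6 [ 377.88579484 -255.99802823  179.16243845] [-1.79979767e+02 -3.38140578e-02  4.74426524e+01] 91.4328297982213
1373 [322.5 115. ] [ 450.9 -181.6] 64.4 17.6 47.9
[[[0.0522,0.0017,0.0446],[-0.0001,-0.0003,0.0013]],[[0.0522,0.0016,0.0447],[-0.0001,-0.0003,0.0013]],[[0.0522,0.0016,0.0446],[-0.0001,-0.0002,0.0013]],[[0.0523,0.0015,0.0447],[-0.0001,-0.0003,0.0013]]]
```

View pics/w8.png

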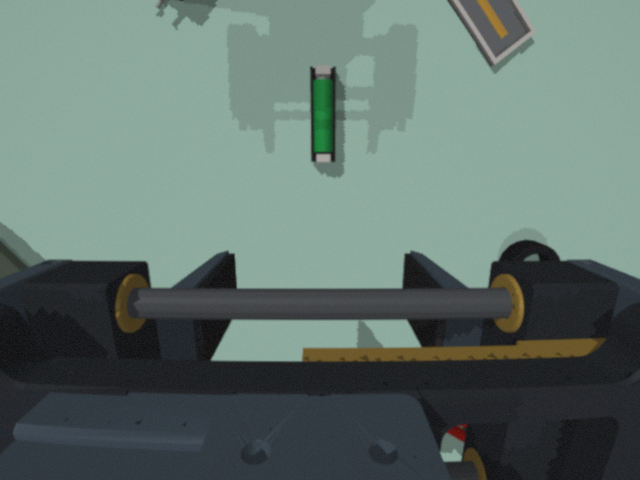

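Holder1 is alone at (323,115), aligned with the tool, at (451,-181.5) with yaw about 47.6°.

Request:
{"op": "send_rows", "data": {"deltas": [[[0.0522,0.0016,0.0446],[0,0,0]],[[0.0522,0.0016,0.0446],[0,0,0]],[[0.0522,0.0016,0.0446],[0,0,0]],[[0.0522,0.0016,0.0446],[0,0,0]],[[0,0,0],[0,0,0]],[[0,0,0],[0,0,0]],[[0,0,0],[0,0,0]]]}}

```text
time_s: 22.35
ee_pos: [450.7, -182.7, 90.9]
ee_rot: [179.9, -0.0, 47.3]
force: [0.3, 0.1, 0.5]
gripper_width: 91.1
gripper_force: 0.0
```

```bash
python3 - <<'E'
from h import *
print(pose()[0]);s=rows([451,-181.4,22],47.6,n=4)
E
```

```text
[ 450.7264649  -182.68420526   90.92494537]
[[[0.0005,-0.0004,0.0345],[0.0006,-0.0003,-0.0022]],[[0.0006,-0.0003,0.0344],[0.0007,-0.0003,-0.0022]],[[0.0006,-0.0004,0.0345],[0.0006,-0.0002,-0.0022]],[[0.0005,-0.0003,0.0344],[0.0007,-0.0003,-0.0022]]]
```

Request:
{"op": "send_rows", "data": {"deltas": [[[0.0005,-0.0004,0.0344],[0,0,-0.002]],[[0.0005,-0.0004,0.0344],[0,0,-0.002]],[[0.0005,-0.0004,0.0344],[0,0,-0.002]],[[0.0005,-0.0004,0.0344],[0,0,-0.002]],[[0,0,0],[0,0,0]],[[0,0,0],[0,0,0]]]}}

```text
time_s: 22.95
ee_pos: [450.8, -181.9, 22.3]
ee_rot: [179.9, -0.0, 47.5]
force: [0.4, 0.7, 0.3]
gripper_width: 91.2
gripper_force: 0.0
```

Request:
{"op": "send_rows", "data": {"deltas": [[[0,0,0],[0,0,0]],[[0,0,0],[0,0,0]],[[0,0,0],[0,0,0]],[[0,0,0],[0,0,0]],[[0,0,0],[0,0,0]],[[0,0,0],[0,0,0]],[[0,0,0],[0,0,0]],[[0,0,0],[0,0,0]],[[0,0,0],[0,0,0]]], "grip": 1, "grip_force": 20}}

```text
time_s: 23.85
ee_pos: [450.6, -181.2, 21.4]
ee_rot: [180.0, -0.0, 47.5]
force: [1.1, -0.3, -0.0]
gripper_width: 22.7
gripper_force: 20.0
```

```bash
python3 - <<'E'
from h import *
p,R=pose();print(p,R.as_euler('xyz',degrees=True))
s=rows([p[0],p[1],p[2]+80],47.6,n=3);print();s=rows([630,-200.3,p[2]+80],86,s)
E
```

```text
[ 450.57121466 -181.19251693   21.36352908] [ 1.79998269e+02 -2.16258639e-02  4.75442215e+01]
[[[0.0,0.0,-0.0533],[0.0,-0.0003,-0.0006]],[[0.0,0.0,-0.0534],[0.0,-0.0002,-0.0007]],[[0.0,0.0,-0.0533],[0.0001,-0.0003,-0.0006]]]

[[[0.0428,0.0582,-0.0],[-0.0,0.0,-0.2681]],[[0.0346,0.0633,-0.0],[-0.0,0.0,-0.2681]],[[0.0258,0.0674,-0.0],[-0.0,0.0,-0.2681]],[[0.0166,0.0702,-0.0],[-0.0,0.0,-0.2681]],[[0.007,0.0719,-0.0],[-0.0001,0.0,-0.2681]]]
```

Request:
{"op": "send_rows", "data": {"deltas": [[[0,0,-0.0533],[0,0,0]],[[0,0,-0.0533],[0,0,0]],[[0,0,-0.0533],[0,0,0]],[[0.0428,0.0582,0],[0,0,-0.2681]],[[0.0346,0.0633,0],[0,0,-0.2681]],[[0.0258,0.0674,0],[0,0,-0.2681]],[[0.0166,0.0702,0],[0,0,-0.2681]],[[0.007,0.0719,0],[0,0,-0.2681]],[[0,0,0],[0,0,0]],[[0,0,0],[0,0,0]]]}}

```text
time_s: 24.85
ee_pos: [629.6, -200.3, 100.4]
ee_rot: [-179.9, -0.0, 85.9]
force: [-0.1, -0.1, 0.4]
gripper_width: 22.9
gripper_force: 20.0
```

Request:
{"op": "send_rows", "data": {"deltas": [[[0,0,0],[0,0,0]],[[0,0,0],[0,0,0]]]}}

```text
time_s: 25.05
ee_pos: [628.7, -200.4, 101.5]
ee_rot: [-180.0, -0.0, 85.9]
force: [0.1, 0.2, -0.6]
gripper_width: 23.1
gripper_force: 20.0
```

```bash
python3 cells.py w9; python3 - <<'E'
from h import *
s=rows([630,-200.3,35],86,n=3)
E
```

```text
25.05 [ 628.72419513 -200.43646499  101.45236222] [-1.79956900e+02 -2.71527699e-02  8.58951093e+01] 23.07184074489314
2047 [319.1 257.6] [ 628.9 -207.8] 49.5 26.4 85.5
788 [319.1 331.8] [ 624.1 -272. ] 26.0 22.7 -4.1
[[[0.0002,0.0007,0.0444],[-0.0002,-0.0002,-0.0012]],[[0.0001,0.0008,0.0444],[-0.0002,-0.0003,-0.0012]],[[0.0002,0.0007,0.0445],[-0.0003,-0.0002,-0.0011]]]
```

View pics/w9.png

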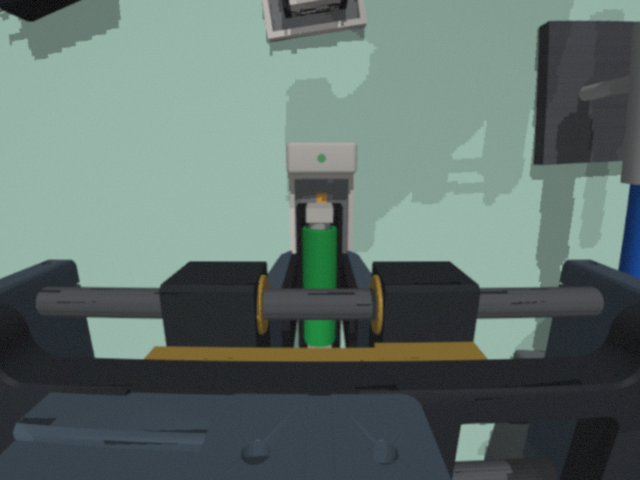

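Aligned over the one-lamp tray: head and holder are both at about column 320. Lowering.

Request:
{"op": "send_rows", "data": {"deltas": [[[0,0.0005,0.0444],[0,0,0]],[[0,0.0005,0.0444],[0,0,0]],[[0,0.0005,0.0444],[0,0,0]],[[0,0,0.006],[0,0,0]],[[0,0,0.006],[0,0,0]],[[0,0,0.004],[0,0,0]],[[0,0,0],[0,0,0]],[[0,0,0],[0,0,0]]]}}

```text
time_s: 25.9
ee_pos: [631.2, -200.8, 27.8]
ee_rot: [179.9, 0.0, 85.9]
force: [-0.9, -0.2, 0.0]
gripper_width: 22.8
gripper_force: 20.0
```

Request:
{"op": "send_rows", "data": {"deltas": [[[0,-0.0015,0.003],[0,0,0]],[[0,0,0.003],[0,0,0]],[[0,0,0],[0,0,0]],[[0,0,0],[0,0,0]]]}}

```text
time_s: 26.3
ee_pos: [630.2, -200.6, 24.4]
ee_rot: [180.0, -0.0, 85.9]
force: [-0.5, 0.2, 4.6]
gripper_width: 22.5
gripper_force: 20.0
```

Request:
{"op": "send_rows", "data": {"deltas": [[[0,0,0],[0,0,0]],[[0,0,0],[0,0,0]],[[0,0,0],[0,0,0]],[[0,0,0],[0,0,0]],[[0,0,-0.04],[0,0,0]],[[0,0,-0.09],[0,0,0]],[[0,0,-0.09],[0,0,0]],[[0,0,-0.09],[0,0,0]],[[0,0,-0.09],[0,0,0]],[[0,-0.06,-0.06],[0,0,0]]], "grip": 0}}

```text
time_s: 27.3
ee_pos: [602.9, -198.9, 256.8]
ee_rot: [179.6, 0.1, 86.0]
force: [0.1, 0.3, 1.1]
gripper_width: 91.0
gripper_force: 0.0
```

Request:
{"op": "send_rows", "data": {"deltas": [[[-0.05,-0.08,0],[0,0,0]],[[-0.05,-0.08,0],[0,0,0]],[[-0.05,-0.08,0],[0,0,0]],[[-0.05,-0.08,0],[0,0,0]],[[-0.05,-0.05,0],[0,0,0]],[[0,0,0],[0,0,0]],[[0,0,0],[0,0,0]],[[0,0,0],[0,0,0]]]}}

```text
time_s: 28.1
ee_pos: [407.5, -309.6, 253.6]
ee_rot: [180.0, -0.0, 86.0]
force: [-0.4, -0.9, 0.3]
gripper_width: 91.3
gripper_force: 0.0
```

```bash
python3 - <<'E'
from h import *
f=grab_frame('top');g=grab_frame('scene')
a=cv2.resize(f[120:290,180:460],None,fx=2.8,fy=2.8,interpolation=2)[:,:,::-1]
cv2.imwrite('pics/t1.png',a);b=cv2.resize(g[180:330,150:500],None,fx=2.2,fy=2.2,interpolation=2)[:,:,::-1];cv2.imwrite('pics/s1.png',b)
c=calibration('top');hsv=cv2.cvtColor(f,cv2.COLOR_RGB2HSV).astype(int)
m=((hsv[...,0]>45)&(hsv[...,0]<75)&(hsv[...,1]>150)&(hsv[...,2]>40)).astype('uint8')
n,l,s,ce=cv2.connectedComponentsWithStats(cv2.morphologyEx(m,3,np.ones((3,3))))
for i in range(1,n):
    if s[i,4]>60:print(ce[i].round(),*rect(onz(c,np.argwhere(l==i)[:,::-1],19)))
for L in('adapter','tape_l','tape_r'):
    print(L,[(round(r['p'],2),r['bbox']) for r in trace('top',L)[:2]])
E
```

```text
[226. 165.] [649.  199.2] 63.4 54.6 89.6
[318. 172.] [633.3   5.9] 64.1 35.7 -85.6
[416. 173.] [ 628.3 -200.1] 63.0 16.0 85.8
adapter [(0.97, [303.0, 231.0, 27.8, 50.7]), (0.17, [377.7, 156.9, 64.7, 30.6])]
tape_l [(0.9, [109.0, 230.7, 25.2, 27.5])]
tape_r [(0.9, [109.0, 230.7, 25.2, 27.5])]
```

View pics/t1.png

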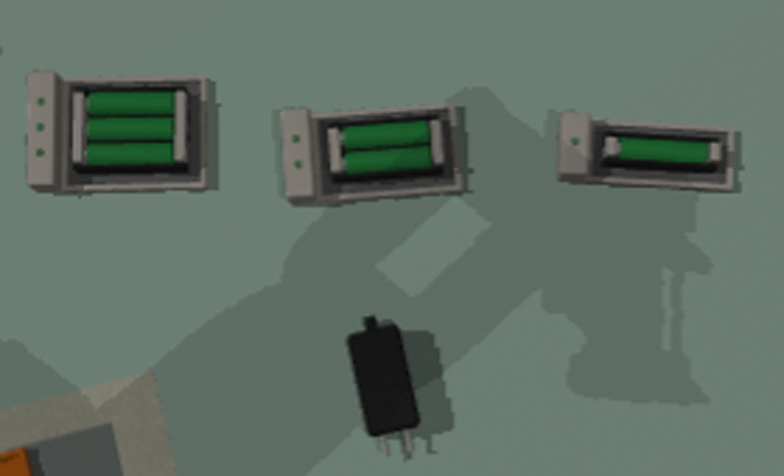

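View pics/s1.png

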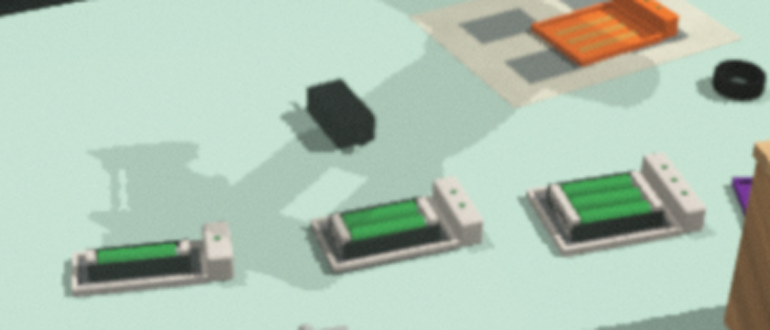

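Both pictures show all three holders flat inside their matching bays, with the adapter untouched. Handing in.

```bash
python3 -c "
from workcell import *
print(job_done())"
```

```text
the job is handed in; nothing more can be done
None
```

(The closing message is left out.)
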